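# Stack the contour model and weight it down

## Task

Build up the little site model on the plywood base board: lay the three white oval contour layers on it flat, one at a time, the largest on the board, then the middle one, then the smallest, each centred on the one below with the long directions lined up, so that an even step shows all round. Then stand the steel drafting weight upright in the middle of the top layer to press the stack, and let go of it all. Leave the bundle of balsa strips, the roll of masking tape and the glue bottle where they are.

Things in the scene. Friction and masses are not known exactly. Their poses are not given: they have to be found in the camera images.
- base_board: flat rectangular plywood base board fixed to the desk, 136 x 84 mm and 10 mm thick, with the outline of the large layer drawn in the middle of its top; its origin is the centre of its underside (on the desk), x along the 136 mm length, y along the 84 mm width, z up
- layer_large: largest of three loose white oval layers of model board (straight parallel long sides with half-round ends), 108 mm long, 64 mm wide, 12 mm thick, 50 g, with the outline of the middle layer drawn on its top; straight part of the sides 44 mm long; its origin is the centre of its underside, x along its length, y across it, z up; looks the same after a half turn
- layer_middle: middle one of the three white oval layers, 88 mm long, 54 mm wide, 12 mm thick, 50 g, with the outline of the small layer drawn on its top; straight part of the sides 34 mm long; its origin is the centre of its underside, x along its length, y across it, z up; looks the same after a half turn
- layer_small: smallest of the three white oval layers, 68 mm long, 44 mm wide, 12 mm thick, 50 g, plain on top; straight part of the sides 24 mm long; its origin is the centre of its underside, x along its length, y across it, z up; looks the same after a half turn
- drafting_weight: grey turned steel paper weight, 0.3 to 0.55 kg: a round body 50 mm in diameter up to 27 mm high, and on it a round knob 22 mm in diameter reaching from 27 to 46 mm above the underside, to be grasped from above; its origin is the centre of its underside, z up
- balsa_bundle: bystander: bundle of balsa strips held by a band, 218 x 34 x 12 mm, lying on the bed of the paper trimmer (a fixed grey machine in the middle of the desk, bed 22 mm high, its cutting arm slanting up to a handle 157 mm high near the robot at the left); its origin is the centre of its underside, y along its length
- masking_tape: bystander: roll of masking tape lying flat, 100 mm in diameter, 25 mm high; its origin is the centre of its underside
- glue_bottle: bystander: white glue bottle standing upright, 43 mm in diameter, 134 mm high; its origin is the centre of its underside
- drawer_box: fixed obstacle, not to be handled: wooden box of three drawers at the right, about 250 x 200 mm and 169 mm high, one drawer standing about 50 mm open to the left; its origin is about the centre of its underside
Not all that is in view belongs to the job. What is shaped like the layer_small but purple is not meant. What is shaped like the drafting_weight but yellow is not meant.

How it is judged:
On the way, in this order (a step that is already met when the one before it is completed fails the run):
1. the large layer lies centred on the base board, released (horizontal distance between layer_large and base_board below 0.009 m and z of layer_large in the frame of base_board between 0.006 and 0.014 m and linear speed of layer_large below 0.02 m/s and contact force between the fingers and layer_large below 0.3 N and angle between the x axis of layer_large and the x axis of base_board, either way round below 0.14 rad and angle between layer_large's own z axis and vertical below 0.08 rad), for 0.2 s.
2. the middle layer lies centred on the large one, released (horizontal distance between layer_middle and layer_large below 0.009 m and z of layer_middle in the frame of layer_large between 0.008 and 0.016 m and linear speed of layer_middle below 0.02 m/s and contact force between the fingers and layer_middle below 0.3 N and angle between the x axis of layer_middle and the x axis of layer_large, either way round below 0.14 rad and angle between layer_middle's own z axis and vertical below 0.08 rad), for 0.2 s.
3. the small layer lies centred on the middle one, released (horizontal distance between layer_small and layer_middle below 0.009 m and z of layer_small in the frame of layer_middle between 0.008 and 0.016 m and linear speed of layer_small below 0.02 m/s and contact force between the fingers and layer_small below 0.3 N and angle between the x axis of layer_small and the x axis of layer_middle, either way round below 0.14 rad and angle between layer_small's own z axis and vertical below 0.08 rad), for 0.2 s.
4. the drafting weight stands centred on the small layer, released (horizontal distance between drafting_weight and layer_small below 0.009 m and z of drafting_weight in the frame of layer_small between 0.008 and 0.016 m and linear speed of drafting_weight below 0.02 m/s and contact force between the fingers and drafting_weight below 0.3 N and angle between drafting_weight's own z axis and vertical below 0.08 rad), for 0.2 s.
At the end, for the whole second after the job is handed in: From the bottom: base board, large, middle and small layer, drafting weight, each resting flat (within 0.08 rad) on the one below with its centre within 9 mm of that one's centre, the layers' and the board's lengths lined up within 0.14 rad (8 degrees), all released and at rest (all of step 1 and all of step 2 and all of step 3 and all of step 4); the robot touches nothing.
It fails at once if the balsa bundle is moved by more than 20 mm (distance of balsa_bundle from where it was at the start of the episode above 0.02 m).
It fails at once if the masking tape is moved by more than 20 mm (distance of masking_tape from where it was at the start of the episode above 0.02 m).
It fails at once if the glue bottle is moved by more than 20 mm (distance of glue_bottle from where it was at the start of the episode above 0.02 m).
It also fails if it takes over 109 s, if anything falls off the work surface, if the arm or the gripper's body presses on something with over 40 N, if the wrist force passes 120 N, or if a joint passes its speed limit or range.

## Robot

A 7-joint arm with a two-finger parallel gripper is mounted at the origin on the work surface; the furniture and walls round the work are solid. World frame = base frame: x ahead of the robot, y to its left, z up, the work surface at z = 0. Lengths are in m, angles in rad, forces in N, time in s.
With the tool pointing down it reaches from about 0.4 to 0.85 m from the base axis. Payload 10.4 kg.
Tool frame: the origin (TCP) lies at the very end of the fingers, on their centre line; the grasp point (between the pads) lies 19 mm behind it (manip.hold_point_z is the distance from the TCP to the grasp point, in m); z points along the fingers, y is the line along which they close (so a half turn about z gives the same grasp; the last joint's range is limited). The gripper opens to 87 mm and grips with 3 to 60 N. Pads are 19 mm wide; open, the fingers measure 117 mm over their backs; the gripper's body (75 mm by 190 mm) begins 51 mm behind the grasp point.
Start: joints at [-1.177, 0.332, -0.065, 1.46, 0.022, 1.35, -0.088], TCP at [0.253, 0.572, 0.223] pointing down, gripper open.
Joint ranges: [-2.6, 2.6], [-0.5, 2.12], [-1.47, 1.34], [0.16, 2.42], [-1.27, 4.41], [0.06, 2.06], [-2.6, 2.6]. Speed limits (rad/s): [2.22, 2.22, 2.79, 2.79, 3.14, 3.14, 3.14].

## Interface

Orientations are given as a unit quaternion [x, y, z, w].
In Python, from rig import manip gives the robot as it stands.
- The arm moves only by the tool arm_command, never from a script. Its argument "steps" is a list of rows, each a list of 3 entries, a list of its own where there are three numbers: the opening, from 0 (shut) to 1 (fully open), then the shift along the tool's x, y, z in m, then the turn about the tool's z in degrees. In form: [[gripper, [x, y, z], spin], ...]. A call has exactly 5 rows; each row shifts and turns the commanded pose from where the row before left it, along the tool's axes as they then stand; what a row does not reach is not made up. A row lasts 1/12 s, in which the tool goes at most 41.7 mm and 7.16 degrees, less where a joint would pass 70% of its speed; a pose out of reach is approached as far as the arm can. A call is refused whole if a number of a shift passes 0.0417 or a number of a turn 7.16, either way. A call with a gripper value outside its range is refused whole. The fingers move at their own pace and stop on an object; "grip_force" is the grip in N (left out, the last holds). Time passes only in rows, so rows that do not move let the fingers close, or fill a call up. It gives the time, the measured TCP pose, the force, the opening and the grip force at its end, in the units of the state.
- manip.get_state(): the state, without advancing time (a new reading comes with each control period).
- manip.capture(name): name is "side" or "top" or "wrist"; returns a dict with "image" (480x640x3 uint8, red, green, blue), "fov_y" (degrees; the focal length in pixels is half the picture's height over the tangent of half this angle, whatever the lens; pixels are square), "cx", "cy" (the principal point, pixels), "k1" (the pictures are not rectified: a ray, as slopes to the right and down, at radius r is drawn at 1 + k1 r^2 times it, then the intrinsics apply), "R" (3x3) and "t" (3): a world point X has camera coordinates R X + t. Camera axes: x right, y down, z forward; pixel columns grow to the right and rows downward; lengths in m; the calibration is good to about 2 mm. A picture is of the moment at which its call begins. There is no depth.
- manip.job_done(): hands the job in; it is judged then, once.
Trained networks look in a picture, given as the dict that the camera call returned (one of the last four; its "shot" number tells which), for a name from the list of things; names that differ only in an ending like _2 or _b are one class to them, and where a whole thing is asked for, a point or a joint stands for the part that bears it (a point fixed in the world has none). Each returns a list of dicts, best first, with "conf" (0 to 1); they miss things now and then, are a little off and sometimes report something else, mostly with a low value. They report only what shows in the picture. A call takes as long as a camera call. They do not tell look-alikes from the thing itself.
- manip.search_frame(query, picture): "point" ([column, row] in pixels, amid what is visible of it).
- manip.outline_of(query, picture): "pixels" (480x640 bool, what is visible of it) and "point" ([column, row] in pixels, amid what is visible of it).
The state is a dict: "time": time; "joints": joint angles; "joint_vel": joint speeds; "effort": joint torques, N m; "eef_pos": TCP position; "ee_rot": TCP orientation; "wrist_force": force on the tool from outside, world axes, zero at the start; "wrist_torque": the same for the moment, N m; "grip_width": finger opening in m; "grip_force": force on a finger pad.
Only numpy, scipy, OpenCV 4.12 (cv2) and the standard library are available. Lean on these libraries where they do the work, as an engineer would, in place of code of your own. Each camera call takes 0.05 s, during which the arm holds its last target. There are 200 camera calls.

## Working session

There is one attempt and no reset: what is moved stays moved. The work goes in short steps, Python scripts to look and compute and a tool call to move; the robot and the scene stay as the last step left them, time stands still between calls to the robot, and variables do not carry over. Pictures are saved under pics/ and viewed, at most 15 in all, crops included, and the job is handed in when it is done.

Besides the shell and the picture viewer there is one more tool, called after "Request:" by a JSON object that holds its "op" and its "data". arm_command: Moves the arm, as the interface text tells. Its arguments: {"type":"object","properties":{"steps":{"type":"array"},"grip_force":{"type":"number"}},"required":["steps"]}

```bash
ls; mkdir -p pics
cat > h.py <<'E'
import numpy as np, cv2
from rig import manip
def K(c):
    f=240/np.tan(np.radians(c["fov_y"])/2); return np.array([[f,0,c["cx"]],[0,f,c["cy"]],[0,0,1.]])
def unproj(c,pts,z):
    pts=np.atleast_2d(np.asarray(pts,float)).reshape(-1,1,2)
    n=cv2.undistortPoints(pts,K(c),np.array([c["k1"],0,0,0.])).reshape(-1,2)
    d=np.c_[n,np.ones(len(n))]@np.array(c["R"]); o=-np.array(c["R"]).T@np.array(c["t"])
    s=(z-o[2])/d[:,2]; return (o+s[:,None]*d)[:,:2]
def proj(c,X):
    r,_=cv2.Rodrigues(np.array(c["R"],float))
    return cv2.projectPoints(np.atleast_2d(np.asarray(X,float)),r,np.array(c["t"],float),K(c),np.array([c["k1"],0,0,0.]))[0].reshape(-1,2)
def save(c,n): cv2.imwrite(f"pics/{n}.png",cv2.cvtColor(c["image"],cv2.COLOR_RGB2BGR))
def fit(c,mask,z):
    "area centre, axis angle, size of mask mapped to height z"
    cs,_=cv2.findContours(mask.astype(np.uint8),cv2.RETR_EXTERNAL,cv2.CHAIN_APPROX_NONE)
    k=max(cs,key=cv2.contourArea).reshape(-1,2); p=unproj(c,k,z)
    (cx,cy),(w,h),a=cv2.minAreaRect((p*1000).astype(np.float32))
    if w<h: w,h,a=h,w,a+90
    m=cv2.moments((p*1000).astype(np.float32)); 
    ang=np.degrees(.5*np.arctan2(2*m["mu11"],m["mu20"]-m["mu02"]))
    return dict(rect=(round(cx,1),round(cy,1)),mom=(round(m["m10"]/m["m00"],1),round(m["m01"]/m["m00"],1)),L=round(w,1),W=round(h,1),a=round((a+90)%180-90,1),am=round(ang,1))
E
python3 - <<'E'
from h import *
H=dict(base_board=.01,layer_large=.012,layer_middle=.012,layer_small=.012,drafting_weight=.046,balsa_bundle=.034,masking_tape=.025,glue_bottle=.134,drawer_box=.169)
for n in("top","side"):
    c=manip.capture(n); save(c,n+"0"); o=-np.array(c["R"]).T@np.array(c["t"]); print(n,o.round(3),c["fov_y"],c["k1"])
    for q in H:
        for r in manip.outline_of(q,c)[:3]:
            if r["conf"]>.2: print(q,round(r["conf"],2),np.round(r["point"]),fit(c,r["pixels"],H[q]),r["pixels"].sum())
s=manip.get_state();print(s["eef_pos"],s["ee_rot"],s["grip_width"],s["time"])
E
```

```text
pics
top [ 0.309 -0.022  1.01 ] 55.28475638270438 0.03940148799760842
base_board 0.7 [194. 298.] {'rect': (409.0, 252.8), 'mom': (409.3, 253.1), 'L': 138.6, 'W': 87.4, 'a': -12.6, 'am': np.float64(-13.2)} 2537
layer_large 0.65 [273. 212.] {'rect': (585.9, 67.9), 'mom': (585.8, 67.4), 'L': 105.1, 'W': 65.5, 'a': -3.6, 'am': np.float64(-2.9)} 1176
layer_middle 0.82 [169. 211.] {'rect': (610.5, 309.9), 'mom': (610.5, 309.2), 'L': 90.9, 'W': 56.0, 'a': 6.8, 'am': np.float64(10.8)} 830
layer_small 0.94 [330. 200.] {'rect': (599.0, -57.5), 'mom': (599.3, -56.9), 'L': 63.4, 'W': 42.9, 'a': -4.6, 'am': np.float64(-3.9)} 465
layer_small 0.79 [368. 187.] {'rect': (625.4, -146.9), 'mom': (625.0, -147.4), 'L': 65.6, 'W': 44.8, 'a': 38.4, 'am': np.float64(29.9)} 475
drafting_weight 0.96 [236. 176.] {'rect': (668.1, 149.6), 'mom': (668.5, 150.0), 'L': 52.7, 'W': 45.6, 'a': 40.3, 'am': np.float64(32.4)} 401
drafting_weight 0.93 [224. 218.] {'rect': (577.0, 183.5), 'mom': (576.9, 183.5), 'L': 51.0, 'W': 47.5, 'a': 42.6, 'am': np.float64(32.7)} 432
balsa_bundle 0.95 [304. 301.] {'rect': (386.3, 13.1)
[... 1542 characters left out ...]
5.5)} 175
drafting_weight 0.55 [235. 284.] {'rect': (663.3, 205.3), 'mom': (661.1, 211.8), 'L': 101.2, 'W': 44.5, 'a': -69.2, 'am': np.float64(-67.7)} 308
balsa_bundle 0.61 [281. 274.] {'rect': (572.9, 118.7), 'mom': (573.4, 120.7), 'L': 102.6, 'W': 87.3, 'a': 10.7, 'am': np.float64(-15.3)} 589
balsa_bundle 0.55 [359. 247.] {'rect': (405.4, -45.8), 'mom': (407.3, -46.3), 'L': 57.0, 'W': 26.5, 'a': -80.2, 'am': np.float64(-81.8)} 86
masking_tape 0.52 [282. 274.] {'rect': (579.1, 103.6), 'mom': (579.5, 104.3), 'L': 109.0, 'W': 89.4, 'a': 3.1, 'am': np.float64(-16.5)} 597
[0.25298648 0.5715146  0.2225586 ] [ 2.06885089e-01  9.78365249e-01  1.76553560e-05 -1.45239275e-05] 0.08697818872062195 1.0
```

Run:
```python
import cv2
a=cv2.imread("pics/top0.png")[140:360,120:520]; cv2.imwrite("pics/top0c.png",cv2.resize(a,None,fx=2,fy=2,interpolation=cv2.INTER_CUBIC))
```

```text
(no output)
```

View pics/top0c.png

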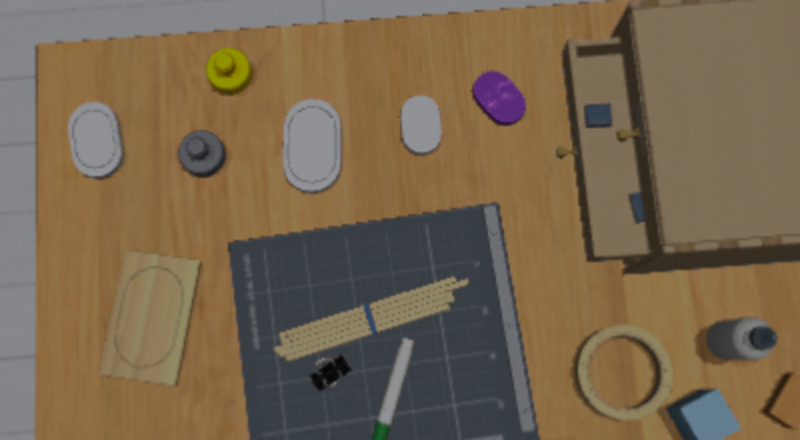

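View pics/side0.png

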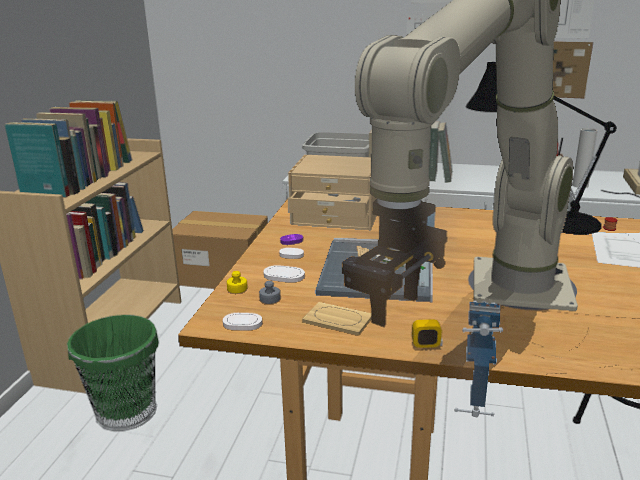

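The top crop shows the large white layer at (312,145), the small at (420,125), the middle at (95,140), the grey weight at (202,152) and the board at (150,318). The purple and yellow look-alikes are off at (498,97) and (228,70). The side view agrees. Next I'll locate the trimmer handle.

Run:
```python
import cv2
a=cv2.imread("pics/top0.png")[240:480,120:520]; cv2.imwrite("pics/top0d.png",cv2.resize(a,None,fx=2,fy=2,interpolation=cv2.INTER_CUBIC))
from h import *
c=manip.capture("wrist"); o=-np.array(c["R"]).T@np.array(c["t"]);R=np.array(c["R"]);print(o,R,c["fov_y"]); save(c,"w0")
```

```text
[0.19428863 0.59985653 0.38497216] [[ 4.03895266e-01  9.14805202e-01 -2.35434244e-04]
 [ 8.86631741e-01 -3.91393008e-01  2.46364911e-01]
 [ 2.25283755e-01 -9.97143649e-02 -9.69177112e-01]] 63.638708184694124
```

View pics/top0d.png

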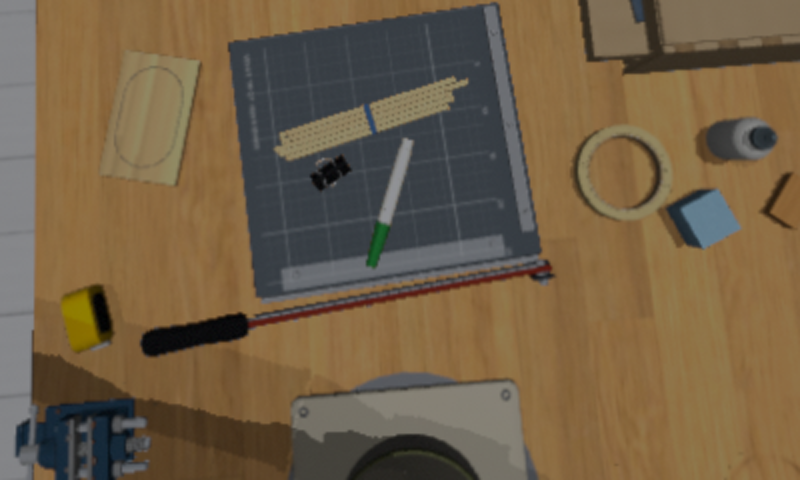

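The trimmer handle is at about (195,335) in the crop, well clear of the board. I'm moving over the large layer.

Request:
{"op": "arm_command", "data": {"steps": [[1,[0,0,0],-7],[1,[0,0,0],-7],[1,[0,0,0],-7],[1,[-0.024,-0.0323,0],0],[1,[-0.024,-0.0323,0],0]], "grip_force": 15}}

```text
time: 1.47
eef_pos: [0.2962, 0.5051, 0.222]
ee_rot: [0.022, 1.0, 0.0, -0.001]
wrist_force: [2.2, -0.5, 0.8]
grip_width: 0.0868
grip_force: 0.0
```

Request:
{"op": "arm_command", "data": {"steps": [[1,[-0.024,-0.0323,0],0],[1,[-0.024,-0.0323,0],0],[1,[-0.024,-0.0323,0],0],[1,[-0.024,-0.0323,0],0],[1,[-0.024,-0.0323,0],0]]}}

```text
time: 1.88
eef_pos: [0.4102, 0.3355, 0.2228]
ee_rot: [0.025, 1.0, 0.0, 0.0]
wrist_force: [1.0, -0.1, -0.8]
grip_width: 0.0872
grip_force: 0.0
```

Request:
{"op": "arm_command", "data": {"steps": [[1,[-0.024,-0.0323,0],0],[1,[-0.024,-0.0323,0],0],[1,[-0.024,-0.0323,0],0],[1,[-0.024,-0.0323,0],0],[1,[-0.024,-0.0323,0],0]]}}

```text
time: 2.3
eef_pos: [0.522, 0.1681, 0.2229]
ee_rot: [0.025, 1.0, 0.0, 0.0]
wrist_force: [1.1, 0.8, 0.4]
grip_width: 0.087
grip_force: 0.0
```

Request:
{"op": "arm_command", "data": {"steps": [[1,[-0.024,-0.0323,0],0],[1,[-0.024,-0.0323,0],0],[1,[-0.024,-0.0323,0],0],[1,[0,0,0],0],[1,[0,0,0],0]]}}

```text
time: 2.72
eef_pos: [0.589, 0.0666, 0.2223]
ee_rot: [0.028, 1.0, -0.001, 0.0]
wrist_force: [-0.1, 0.1, -0.5]
grip_width: 0.0868
grip_force: 0.0
```

```bash
cat >> h.py <<'E'
def plan(x,y,z,th=None):
    "spin (deg), tool-frame shift after spin, to reach TCP x,y,z with tool y at angle th (deg)"
    s=manip.get_state(); q=s["ee_rot"]; p=np.array(s["eef_pos"])
    c=np.degrees(np.arctan2(q[1]**2-q[0]**2,2*q[0]*q[1])); 
    if th is None: th=c
    sp=(c-th+90)%180-90; t=np.radians(c-sp); d=np.array([x,y,z])-p
    v=[-np.sin(t)*d[0]+np.cos(t)*d[1], np.cos(t)*d[0]+np.sin(t)*d[1], -d[2]]
    print("t",round(s["time"],2),"tcp",p.round(4),"ang",round(c,2),"w",round(s["grip_width"],4),"| spin",round(sp,2),"shift",np.round(v,4))
def tops(c,qs):
    for q,z in qs:
        for r in manip.outline_of(q,c)[:3]:
            if r["conf"]>.2: print(q,round(r["conf"],2),np.round(r["point"]),fit(c,r["pixels"],z),r["pixels"].sum())
E
python3 - <<'E'
from h import *
plan(.586,.0675,.0045,87)
c=manip.capture("wrist"); save(c,"w1"); tops(c,[("layer_large",.012),("layer_small",.012),("drafting_weight",.027)])
E
```

```text
t 2.72 tcp [0.589  0.0666 0.2223] ang 86.85 w 0.0868 | spin -0.15 shift [0.0031 0.0008 0.2178]
layer_large 0.71 [316. 218.] {'rect': (590.8, 67.6), 'mom': (591.1, 67.6), 'L': 106.0, 'W': 63.9, 'a': -3.7, 'am': np.float64(-4.1)} 6099
layer_small 0.83 [108. 258.] {'rect': (626.1, -143.1), 'mom': (625.1, -143.9), 'L': 66.5, 'W': 46.6, 'a': 52.8, 'am': np.float64(50.3)} 1986
layer_small 0.68 [192. 236.] {'rect': (605.2, -55.0), 'mom': (605.0, -55.2), 'L': 68.6, 'W': 47.9, 'a': -1.4, 'am': np.float64(-4.2)} 2681
layer_small 0.4 [557. 230.] {'rect': (616.0, 307.4), 'mom': (616.1, 307.6), 'L': 90.1, 'W': 60.5, 'a': 6.7, 'am': np.float64(13.0)} 4279
drafting_weight 0.93 [443. 212.] {'rect': (588.6, 186.9), 'mom': (588.1, 187.2), 'L': 53.0, 'W': 47.0, 'a': 61.9, 'am': np.float64(59.5)} 2287
drafting_weight 0.66 [398. 292.] {'rect': (667.2, 144.6), 'mom': (668.1, 145.6), 'L': 31.0, 'W': 29.5, 'a': 86.8, 'am': np.float64(-55.4)} 795
```

View pics/w1.png

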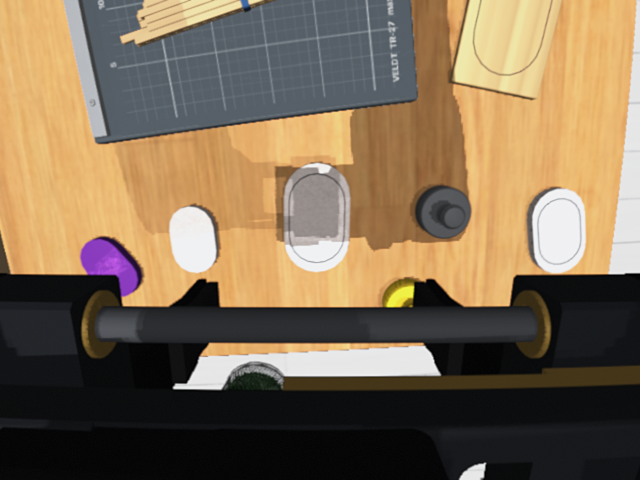

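The wrist view shows the large layer centred at (316,218), with the grey weight at (443,212), the small layer at (192,236) and the middle at (557,230). It agrees with the top view to about 5 mm. I'm descending and grasping.

Request:
{"op": "arm_command", "data": {"steps": [[1,[0,0.001,0.04],0.6],[1,[0,0,0.04],0],[1,[0,0,0.04],0],[1,[0,0,0.04],0],[1,[0,0,0.03],0]]}}

```text
time: 3.33
eef_pos: [0.5865, 0.072, 0.0296]
ee_rot: [0.029, 1.0, 0.0, -0.001]
wrist_force: [-0.7, -0.8, -0.2]
grip_width: 0.0872
grip_force: 0.0
```

Request:
{"op": "arm_command", "data": {"steps": [[1,[0,0,0.015],0],[1,[0,0,0.011],0],[1,[0,0,0],0],[0,[0,0,0],0],[0,[0,0,0],0]]}}

```text
time: 3.75
eef_pos: [0.5893, 0.0711, 0.0082]
ee_rot: [0.03, 1.0, 0.0, 0.001]
wrist_force: [0.3, -0.4, 0.3]
grip_width: 0.08
grip_force: 0.0
```

Request:
{"op": "arm_command", "data": {"steps": [[0,[0,0,0],0],[0,[0,0,0],0],[0,[0,0,0],0],[0,[0,0,0],0],[0,[0,0,0],0]]}}

```text
time: 4.17
eef_pos: [0.5889, 0.0706, 0.0075]
ee_rot: [0.03, 1.0, 0.0, 0.001]
wrist_force: [-1.2, -0.5, 7.7]
grip_width: 0.0634
grip_force: 15.0
```

Request:
{"op": "arm_command", "data": {"steps": [[0,[0,0,-0.03],0],[0,[0,0,-0.04],0],[0,[0,0,-0.04],0],[0,[0.01,0.03,-0.04],3],[0,[0.015,0.035,-0.04],3]]}}

```text
time: 4.58
eef_pos: [0.574, 0.1212, 0.1822]
ee_rot: [0.086, 0.996, 0.0, 0.001]
wrist_force: [1.5, 1.0, -0.7]
grip_width: 0.0638
grip_force: 15.0
```

Request:
{"op": "arm_command", "data": {"steps": [[0,[0.02,0.035,0],3.5],[0,[0.03,0.025,0],0],[0,[0.02,0.025,0],0],[0,[0,0,0],0],[0,[0,0,0],0]]}}

```text
time: 5.0
eef_pos: [0.5208, 0.2229, 0.1795]
ee_rot: [0.111, 0.994, 0.0, -0.0]
wrist_force: [0.3, -0.9, -0.1]
grip_width: 0.0634
grip_force: 15.0
```

Run:
```python
from h import *
plan(.409,.253,.0275,77)
c=manip.capture("wrist"); save(c,"w2"); tops(c,[("base_board",.01),("layer_large",.012),("layer_middle",.012)])
c=manip.capture("top"); save(c,"t2"); tops(c,[("base_board",.01)])
```

```text
t 5.0 tcp [0.5208 0.2229 0.1795] ang 77.26 w 0.0634 | spin 0.26 shift [0.1157 0.0042 0.152 ]
base_board 0.66 [322.  87.] {'rect': (413.7, 254.1), 'mom': (413.7, 254.1), 'L': 134.9, 'W': 84.9, 'a': -12.5, 'am': np.float64(-12.7)} 18137
layer_large 0.89 [314. 270.] {'rect': (539.1, 220.0), 'mom': (545.1, 219.0), 'L': 134.1, 'W': 115.0, 'a': 77.9, 'am': np.float64(77.3)} 20693
layer_middle 0.74 [435. 281.] {'rect': (596.3, 316.9), 'mom': (595.0, 315.0), 'L': 66.1, 'W': 36.0, 'a': 40.7, 'am': np.float64(37.9)} 1892
base_board 0.94 [204. 286.] {'rect': (426.7, 219.8), 'mom': (431.2, 232.9), 'L': 146.3, 'W': 71.2, 'a': 21.6, 'am': np.float64(13.1)} 1195
```

View pics/w2.png

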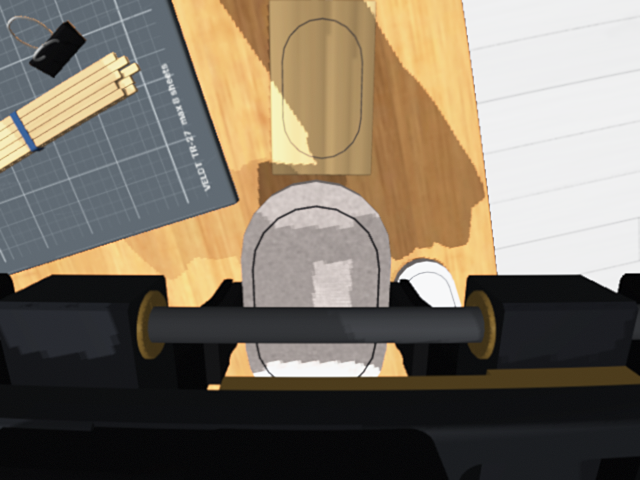

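The board is seen at (322,87), and the held layer has its front tip at row 182. The board reads (412,253.5) once the wrist and top bias is reconciled. I'm moving over it, then checking the residual.

Request:
{"op": "arm_command", "data": {"steps": [[0,[0.0282,0.0013,0.01],0.3],[0,[0.0282,0.0013,0.02],0],[0,[0.0282,0.0013,0.03],0],[0,[0.0282,0.0013,0.04],0],[0,[0,0,0.03],0]]}}

```text
time: 5.72
eef_pos: [0.4133, 0.2516, 0.0539]
ee_rot: [0.114, 0.993, 0.0, -0.001]
wrist_force: [1.0, 0.7, -1.1]
grip_width: 0.0639
grip_force: 15.0
```

Request:
{"op": "arm_command", "data": {"steps": [[0,[0,0,0.01],0],[0,[0,0,0],0],[0,[0,0,0],0],[0,[0,0,0],0],[0,[0,0,0],0]]}}

```text
time: 6.13
eef_pos: [0.419, 0.2509, 0.0471]
ee_rot: [0.116, 0.993, 0.001, 0.001]
wrist_force: [0.7, 0.9, -0.2]
grip_width: 0.0637
grip_force: 15.0
```

Run:
```python
from h import *
plan(.412,.2535,.0185,77)
print(manip.get_state()["wrist_force"])
```

```text
t 6.13 tcp [0.419  0.2509 0.0471] ang 76.65 w 0.0637 | spin -0.35 shift [0.0074 0.001  0.0286]
[ 0.73228252  0.86150333 -0.18662893]
```

Request:
{"op": "arm_command", "data": {"steps": [[0,[0.0074,0.001,0],-0.3],[0,[0,0,0.01],0],[0,[0,0,0.01],0],[0,[0,0,0.004],0],[0,[0,0,0],0]]}}

```text
time: 6.55
eef_pos: [0.4094, 0.2525, 0.0198]
ee_rot: [0.113, 0.994, -0.001, -0.001]
wrist_force: [0.5, -1.1, -0.9]
grip_width: 0.0637
grip_force: 15.0
```

Run:
```python
from h import *
plan(.412,.2535,.018,77)
print(manip.get_state()["wrist_force"])
```

```text
t 6.55 tcp [0.4094 0.2525 0.0198] ang 77.03 w 0.0637 | spin 0.03 shift [-0.0023  0.0016  0.0018]
[ 0.50390293 -1.07852309 -0.91906295]
```

Request:
{"op": "arm_command", "data": {"steps": [[0,[-0.002,0.001,0.001],0],[0,[0,0,0.001],0],[0,[0,0,0],0],[1,[0,0,0],0],[1,[0,0,0],0]]}}

```text
time: 6.97
eef_pos: [0.4127, 0.2538, 0.0196]
ee_rot: [0.113, 0.994, 0.0, 0.0]
wrist_force: [-0.2, -0.1, 0.2]
grip_width: 0.0706
grip_force: 0.0
```

Request:
{"op": "arm_command", "data": {"steps": [[1,[0,0,0],0],[1,[0,0,0],0],[1,[0,0,-0.02],0],[1,[0,0,-0.04],0],[1,[0,0,-0.04],0]]}}

```text
time: 7.38
eef_pos: [0.4115, 0.2528, 0.1197]
ee_rot: [0.113, 0.994, -0.001, -0.001]
wrist_force: [1.1, 0.7, 0.1]
grip_width: 0.0865
grip_force: 0.0
```

Request:
{"op": "arm_command", "data": {"steps": [[1,[-0.04,0,-0.04],0],[1,[-0.04,0,-0.04],0],[1,[-0.04,0,0],0],[1,[0,0,0],0],[1,[0,0,0],0]]}}

```text
time: 7.8
eef_pos: [0.5104, 0.2302, 0.1781]
ee_rot: [0.114, 0.993, -0.0, 0.0]
wrist_force: [-0.8, 0.7, 0.0]
grip_width: 0.087
grip_force: 0.0
```

Run:
```python
from h import *
plan(.61,.309,.0045,97)
c=manip.capture("wrist"); save(c,"w3"); tops(c,[("base_board",.01),("layer_large",.022),("layer_middle",.012)])
c=manip.capture("top"); save(c,"t3"); tops(c,[("base_board",.01),("layer_large",.022),("layer_middle",.012)])
```

```text
t 7.8 tcp [0.5104 0.2302 0.1781] ang 76.85 w 0.087 | spin -20.15 shift [-0.1085  0.066   0.1736]
base_board 0.64 [276.  90.] {'rect': (413.9, 254.4), 'mom': (413.6, 254.1), 'L': 136.5, 'W': 85.0, 'a': -12.9, 'am': np.float64(-13.1)} 7802
layer_large 0.9 [318. 102.] {'rect': (415.2, 254.7), 'mom': (415.3, 254.7), 'L': 107.4, 'W': 65.8, 'a': -13.1, 'am': np.float64(-13.7)} 10281
layer_large 0.74 [292. 304.] {'rect': (568.0, 197.4), 'mom': (569.0, 197.5), 'L': 43.4, 'W': 16.0, 'a': 77.0, 'am': np.float64(76.6)} 768
layer_middle 0.82 [412. 293.] {'rect': (586.3, 306.0), 'mom': (585.6, 300.3), 'L': 53.0, 'W': 33.1, 'a': -81.2, 'am': np.float64(-66.1)} 1281
base_board 0.75 [210. 284.] {'rect': (410.1, 252.2), 'mom': (420.9, 231.4), 'L': 133.9, 'W': 87.0, 'a': -13.4, 'am': np.float64(5.8)} 764
layer_large 0.74 [194. 291.] {'rect': (414.5, 242.6), 'mom': (416.1, 247.5), 'L': 100.1, 'W': 64.5, 'a': 21.3, 'am': np.float64(6.0)} 1115
```

View pics/w3.png

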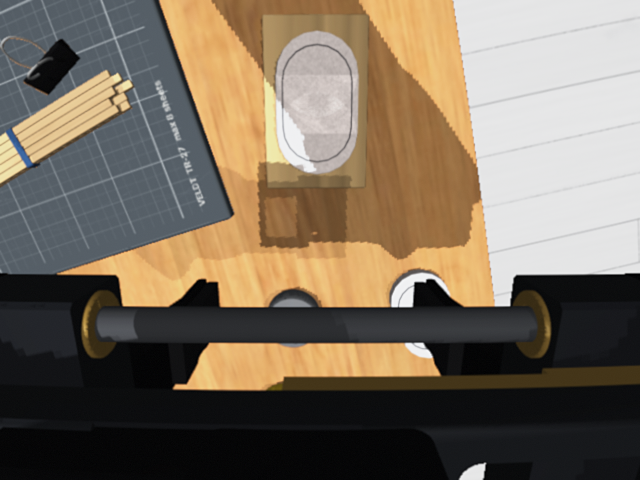

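The large layer sits centred on the board, about 1.5 mm off, with the angle matching. It's at (318,102) in the picture. The middle layer is next.

Request:
{"op": "arm_command", "data": {"steps": [[1,[0,0,0],-7],[1,[0,0,0],-7],[1,[0,0,-0.02],-7],[1,[-0.025,0.02,-0.02],-2],[1,[-0.04,0.02,0],0]]}}

```text
time: 8.62
eef_pos: [0.5649, 0.2803, 0.2236]
ee_rot: [-0.089, 0.996, 0.002, 0.002]
wrist_force: [1.4, 0.8, 1.3]
grip_width: 0.0871
grip_force: 0.0
```

Request:
{"op": "arm_command", "data": {"steps": [[1,[-0.02,0.017,0],0],[1,[0,0,0],0],[1,[0,0,0],0],[1,[0,0,0],0],[1,[0,0,0],0]]}}

```text
time: 9.03
eef_pos: [0.5807, 0.2989, 0.2186]
ee_rot: [-0.087, 0.996, -0.0, 0.0]
wrist_force: [0.3, 0.2, -0.8]
grip_width: 0.0871
grip_force: 0.0
```

Run:
```python
from h import *
plan(.6125,.309,.006,100)
c=manip.capture("wrist"); save(c,"w4"); tops(c,[("layer_middle",.012),("layer_small",.012),("drafting_weight",.027)])
```

```text
t 9.03 tcp [0.5807 0.2989 0.2186] ang 99.98 w 0.0871 | spin -0.02 shift [-0.033   0.0044  0.2126]
layer_middle 0.78 [322. 254.] {'rect': (616.6, 310.6), 'mom': (616.6, 310.5), 'L': 88.4, 'W': 54.0, 'a': 8.0, 'am': np.float64(8.1)} 4088
layer_middle 0.44 [283.  88.] {'rect': (429.4, 251.5), 'mom': (453.6, 250.9), 'L': 105.6, 'W': 83.1, 'a': -12.8, 'am': np.float64(-69.2)} 3649
drafting_weight 0.68 [157. 284.] {'rect': (673.1, 160.8), 'mom': (674.3, 160.4), 'L': 52.8, 'W': 37.5, 'a': -79.5, 'am': np.float64(-58.7)} 1516
drafting_weight 0.59 [202. 209.] {'rect': (588.7, 194.1), 'mom': (588.6, 194.4), 'L': 51.9, 'W': 50.4, 'a': -17.1, 'am': np.float64(-51.4)} 2401
```

View pics/w4.png

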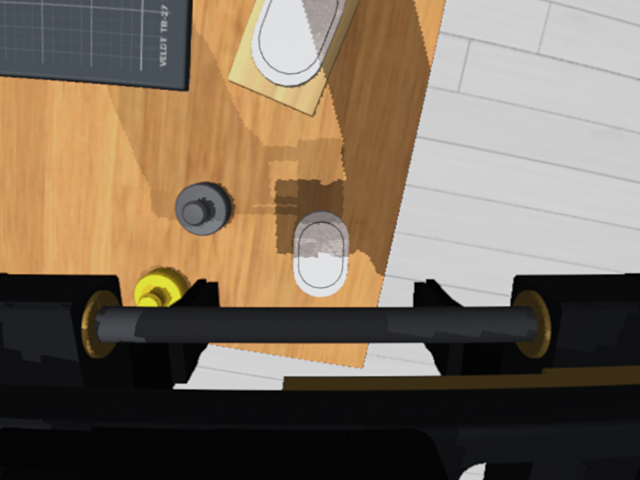

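The middle layer is at (322,254) with its axis at 8°. I'm aligning and descending.

Request:
{"op": "arm_command", "data": {"steps": [[1,[-0.017,0.003,0.03],2],[1,[-0.017,0.003,0.03],0],[1,[0,0,0.04],0],[1,[0,0,0.04],0],[1,[0,0,0.03],0]]}}

```text
time: 9.65
eef_pos: [0.6126, 0.3102, 0.0451]
ee_rot: [-0.07, 0.998, -0.0, -0.001]
wrist_force: [-0.0, -0.3, -0.1]
grip_width: 0.087
grip_force: 0.0
```

Request:
{"op": "arm_command", "data": {"steps": [[1,[0,0,0.015],0],[1,[0,0,0],0],[1,[0,0,0],0],[1,[0,0,0],0],[1,[0,0,0],0]]}}

```text
time: 10.07
eef_pos: [0.6149, 0.3117, 0.0357]
ee_rot: [-0.07, 0.998, 0.001, 0.002]
wrist_force: [-0.9, 0.2, 0.3]
grip_width: 0.0871
grip_force: 0.0
```

Run:
```python
from h import *
plan(.6135,.310,.006,98)
```

```text
t 10.07 tcp [0.6149 0.3117 0.0357] ang 98.01 w 0.0871 | spin 0.01 shift [ 0.0016 -0.0014  0.0297]
```

Request:
{"op": "arm_command", "data": {"steps": [[1,[0.001,-0.001,0.015],0],[1,[0,0,0.014],0],[1,[0,0,0],0],[0,[0,0,0],0],[0,[0,0,0],0]]}}

```text
time: 10.48
eef_pos: [0.6132, 0.3101, 0.005]
ee_rot: [-0.07, 0.998, 0.0, 0.0]
wrist_force: [-0.3, 0.3, -0.6]
grip_width: 0.0802
grip_force: 0.0
```

Request:
{"op": "arm_command", "data": {"steps": [[0,[0,0,0],0],[0,[0,0,0],0],[0,[0,0,0],0],[0,[0,0,0],0],[0,[0,0,0],0]]}}

```text
time: 10.9
eef_pos: [0.613, 0.31, 0.0046]
ee_rot: [-0.07, 0.998, 0.0, 0.0]
wrist_force: [-0.6, -0.4, 1.4]
grip_width: 0.0535
grip_force: 15.0
```

Request:
{"op": "arm_command", "data": {"steps": [[0,[0,0,0],0],[0,[0,0,0],0],[0,[0,0,0],0],[0,[0,0,0],0],[0,[0,0,0],0]]}}

```text
time: 11.32
eef_pos: [0.613, 0.3101, 0.0046]
ee_rot: [-0.07, 0.998, 0.0, 0.0]
wrist_force: [-0.7, -0.6, 4.1]
grip_width: 0.0536
grip_force: 15.0
```

Run:
```python
from h import *
plan(.52,.230,.18,77)
```

```text
t 11.32 tcp [0.613  0.3101 0.0046] ang 98.02 w 0.0536 | spin 21.02 shift [ 0.0726 -0.0989 -0.1754]
```

Request:
{"op": "arm_command", "data": {"steps": [[0,[0,0,-0.03],0],[0,[0,0,-0.04],0],[0,[0,0,-0.04],7.1],[0,[0,0,-0.04],7.1],[0,[0,0,-0.025],7.1]]}}

```text
time: 11.73
eef_pos: [0.6137, 0.3102, 0.1837]
ee_rot: [0.119, 0.993, 0.001, 0.002]
wrist_force: [1.4, -0.4, -0.2]
grip_width: 0.054
grip_force: 15.0
```

Request:
{"op": "arm_command", "data": {"steps": [[0,[0.024,-0.025,0],0],[0,[0.025,-0.025,0],0],[0,[0.025,-0.025,0],0],[0,[0,-0.024,0],0],[0,[0,0,0],0]]}}

```text
time: 12.15
eef_pos: [0.5169, 0.2261, 0.1795]
ee_rot: [0.117, 0.993, -0.001, -0.0]
wrist_force: [1.4, -0.4, -0.4]
grip_width: 0.0539
grip_force: 15.0
```

Run:
```python
from h import *
plan(.4117,.2537,.06,76.7)
c=manip.capture("wrist"); save(c,"w5"); tops(c,[("layer_large",.022)])
```

```text
t 12.15 tcp [0.5169 0.2261 0.1795] ang 76.53 w 0.0539 | spin -0.17 shift [0.1087 0.0027 0.1195]
layer_large 0.61 [321.  96.] {'rect': (415.3, 254.5), 'mom': (415.2, 254.9), 'L': 107.0, 'W': 64.3, 'a': -12.4, 'am': np.float64(-13.0)} 10205
```

Angle target is about 77°.

Request:
{"op": "arm_command", "data": {"steps": [[0,[0.028,0.0007,0],-0.4],[0,[0.028,0.0007,0.02],0],[0,[0.028,0.0007,0.03],0],[0,[0.0247,0.0006,0.03],0],[0,[0,0,0.03],0]]}}

```text
time: 12.67
eef_pos: [0.4086, 0.2604, 0.068]
ee_rot: [0.11, 0.994, 0.001, -0.001]
wrist_force: [0.1, 0.7, -0.4]
grip_width: 0.0532
grip_force: 15.0
```

Request:
{"op": "arm_command", "data": {"steps": [[0,[0,0,0.01],0],[0,[0,0,0],0],[0,[0,0,0],0],[0,[0,0,0],0],[0,[0,0,0],0]]}}

```text
time: 13.08
eef_pos: [0.4143, 0.2582, 0.0609]
ee_rot: [0.113, 0.994, 0.001, 0.001]
wrist_force: [0.4, 0.3, -0.8]
grip_width: 0.0538
grip_force: 15.0
```

Run:
```python
from h import *
plan(.4117,.2537,.027,77)
```

```text
t 13.08 tcp [0.4143 0.2582 0.0609] ang 77.07 w 0.0538 | spin 0.07 shift [ 0.0016 -0.005   0.0339]
```

Request:
{"op": "arm_command", "data": {"steps": [[0,[0.0015,-0.005,0],0],[0,[0,0,0.015],0],[0,[0,0,0.01],0],[0,[0,0,0.005],0],[0,[0,0,0],0]]}}

```text
time: 13.5
eef_pos: [0.4096, 0.2525, 0.0284]
ee_rot: [0.112, 0.994, -0.001, -0.001]
wrist_force: [-0.4, 0.2, -0.7]
grip_width: 0.0537
grip_force: 15.0
```

Run:
```python
from h import *
plan(.4117,.2537,.027,77)
print(manip.get_state()["wrist_force"])
```

```text
t 13.5 tcp [0.4096 0.2525 0.0284] ang 77.11 w 0.0537 | spin 0.11 shift [-0.0018  0.0017  0.0014]
[-0.44374396  0.22686555 -0.72206663]
```

Request:
{"op": "arm_command", "data": {"steps": [[0,[-0.001,0.001,0.001],0],[0,[0,0,0],0],[0,[0,0,0],0],[1,[0,0,0],0],[1,[0,0,0],0]]}}

```text
time: 13.92
eef_pos: [0.4116, 0.254, 0.0286]
ee_rot: [0.112, 0.994, 0.0, 0.0]
wrist_force: [-0.1, -1.0, 0.2]
grip_width: 0.0609
grip_force: 0.0
```

Request:
{"op": "arm_command", "data": {"steps": [[1,[0,0,0],0],[1,[0,0,0],0],[1,[0,0,-0.02],0],[1,[0,0,-0.04],0],[1,[0,0,-0.04],0]]}}

```text
time: 14.33
eef_pos: [0.4104, 0.2529, 0.1286]
ee_rot: [0.112, 0.994, -0.001, -0.001]
wrist_force: [1.2, 0.7, 0.3]
grip_width: 0.0856
grip_force: 0.0
```

Request:
{"op": "arm_command", "data": {"steps": [[1,[-0.04,0,-0.04],0],[1,[-0.04,0,-0.03],0],[1,[-0.03,0,0],0],[1,[0,0,0],0],[1,[0,0,0],0]]}}

```text
time: 14.75
eef_pos: [0.5028, 0.2322, 0.1826]
ee_rot: [0.113, 0.994, -0.0, 0.0]
wrist_force: [-0.6, 0.0, 0.0]
grip_width: 0.087
grip_force: 0.0
```

Run:
```python
from h import *
plan(.600,-.0565,.2,86)
c=manip.capture("wrist"); save(c,"w6"); tops(c,[("base_board",.01),("layer_large",.022),("layer_middle",.034)])
```

```text
t 14.75 tcp [0.5028 0.2322 0.1826] ang 76.99 w 0.087 | spin -9.01 shift [-0.1171 -0.2813 -0.0174]
base_board 0.73 [278. 107.] {'rect': (413.4, 254.2), 'mom': (413.4, 254.0), 'L': 136.4, 'W': 85.5, 'a': -13.1, 'am': np.float64(-12.9)} 7607
layer_large 0.9 [352. 110.] {'rect': (415.2, 254.6), 'mom': (415.2, 254.8), 'L': 106.9, 'W': 64.4, 'a': -13.3, 'am': np.float64(-13.5)} 2574
layer_middle 0.79 [320. 113.] {'rect': (416.4, 254.7), 'mom': (415.9, 254.6), 'L': 86.8, 'W': 55.1, 'a': -16.1, 'am': np.float64(-13.7)} 7163
```

View pics/w6.png

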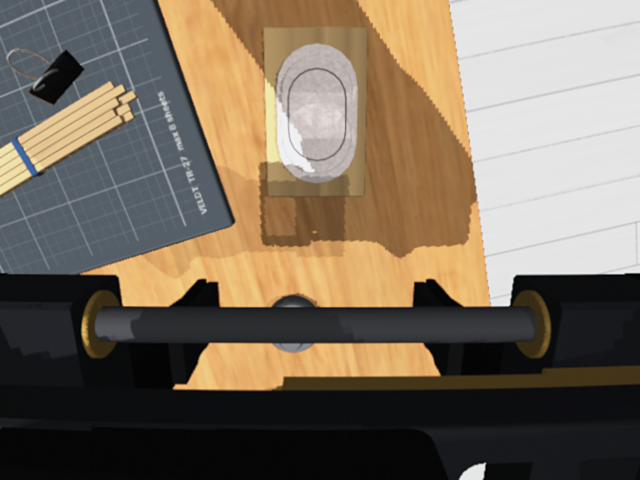

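The middle layer is centred on the large one, within 1 mm (it's at (320,113)). Now the small white layer.

Request:
{"op": "arm_command", "data": {"steps": [[1,[0,0,-0.02],-4.5],[1,[0,0,0],-4.5],[1,[-0.0115,-0.0352,0],0],[1,[-0.0115,-0.0352,0],0],[1,[-0.0115,-0.0352,0],0]]}}

```text
time: 15.37
eef_pos: [0.5284, 0.1251, 0.2027]
ee_rot: [0.032, 0.999, 0.0, -0.0]
wrist_force: [1.6, -0.3, 0.2]
grip_width: 0.0872
grip_force: 0.0
```

Request:
{"op": "arm_command", "data": {"steps": [[1,[-0.0115,-0.0352,0],0],[1,[-0.0115,-0.0352,0],0],[1,[-0.0115,-0.0352,0],0],[1,[-0.0115,-0.0352,0],0],[1,[-0.0115,-0.0352,0],0]]}}

```text
time: 15.78
eef_pos: [0.5742, -0.0549, 0.2028]
ee_rot: [0.033, 0.999, 0.0, 0.0]
wrist_force: [1.1, 0.5, 0.4]
grip_width: 0.0872
grip_force: 0.0
```

Request:
{"op": "arm_command", "data": {"steps": [[1,[0,0,0],0],[1,[0,0,0],0],[1,[0,0,0],0],[1,[0,0,0],0],[1,[0,0,0],0]]}}

```text
time: 16.2
eef_pos: [0.5744, -0.0522, 0.2027]
ee_rot: [0.032, 0.999, 0.0, -0.0]
wrist_force: [0.6, 0.1, 0.1]
grip_width: 0.087
grip_force: 0.0
```

Run:
```python
from h import *
plan(.601,-.0555,.04,86)
c=manip.capture("wrist"); save(c,"w7"); tops(c,[("layer_small",.012)])
```

```text
t 16.2 tcp [ 0.5744 -0.0522  0.2027] ang 86.28 w 0.087 | spin 0.28 shift [-0.0267 -0.0015  0.1627]
layer_small 0.68 [221. 274.] {'rect': (627.5, -144.9), 'mom': (625.0, -144.1), 'L': 65.5, 'W': 44.2, 'a': 43.6, 'am': np.float64(40.5)} 2065
```

View pics/w7.png

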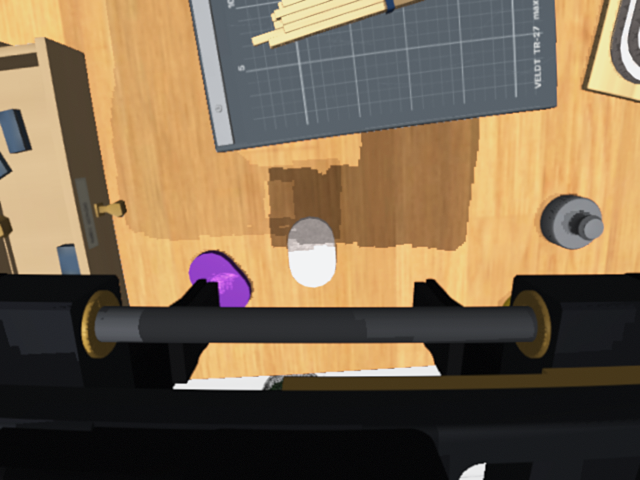

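The white small layer is at (312,252) and the network missed it (it reported the purple one at (221,274)). I'll segment the white one by low saturation.

Run:
```python
from h import *
c=manip.capture("wrist"); hsv=cv2.cvtColor(c["image"],cv2.COLOR_RGB2HSV)
m=((hsv[...,1]<50)&(hsv[...,2]>90)).astype(np.uint8); m[:205]=0;m[300:]=0;m[:,:270]=0;m[:,355:]=0
m=cv2.morphologyEx(m,cv2.MORPH_OPEN,np.ones((3,3)))
print(fit(c,m,.012),m.sum()); k=np.argwhere(m); print(k.min(0),k.max(0))
```

```text
{'rect': (605.2, -56.5), 'mom': (605.4, -56.7), 'L': 67.7, 'W': 44.6, 'a': -3.0, 'am': np.float64(-0.1)} 2795
[217 289] [286 336]
```

Request:
{"op": "arm_command", "data": {"steps": [[0.72,[-0.014,-0.0015,0.03],-0.7],[0.72,[-0.014,-0.0015,0.03],0],[0.72,[0,0,0.04],0],[0.72,[0,0,0.04],0],[0.72,[0,0,0.025],0]]}}

```text
time: 16.77
eef_pos: [0.6005, -0.0581, 0.0338]
ee_rot: [0.027, 1.0, -0.0, -0.002]
wrist_force: [0.2, 0.5, -0.2]
grip_width: 0.0656
grip_force: 0.0
```

Request:
{"op": "arm_command", "data": {"steps": [[0.72,[0,0,0],0],[0.72,[0,0,0],0],[0.72,[0,0,0],0],[0.72,[0,0,0],0],[0.72,[0,0,0],0]]}}

```text
time: 17.18
eef_pos: [0.6037, -0.0587, 0.0399]
ee_rot: [0.028, 1.0, 0.0, 0.002]
wrist_force: [0.1, 0.4, 0.7]
grip_width: 0.0628
grip_force: 0.0
```

Run:
```python
from h import *
plan(.602,-.0565,.006,87)
```

```text
t 17.18 tcp [ 0.6037 -0.0587  0.0399] ang 86.83 w 0.0628 | spin -0.17 shift [0.0018 0.0021 0.0339]
```

Request:
{"op": "arm_command", "data": {"steps": [[0.72,[0.0015,0.002,0.02],0],[0.72,[0,0,0.014],0],[0.72,[0,0,0],0],[0,[0,0,0],0],[0,[0,0,0],0]]}}

```text
time: 17.6
eef_pos: [0.6013, -0.0569, 0.0044]
ee_rot: [0.028, 1.0, -0.0, 0.0]
wrist_force: [-0.1, 0.4, -0.1]
grip_width: 0.0556
grip_force: 0.0
```

Request:
{"op": "arm_command", "data": {"steps": [[0,[0,0,0],0],[0,[0,0,0],0],[0,[0,0,0],0],[0,[0,0,0],0],[0,[0,0,0],0]]}}

```text
time: 18.02
eef_pos: [0.6015, -0.0568, 0.0045]
ee_rot: [0.028, 1.0, 0.0, 0.001]
wrist_force: [-2.1, -0.8, 6.3]
grip_width: 0.0441
grip_force: 14.9
```

Run:
```python
from h import *
plan(.515,.23,.18,76.7)
```

```text
t 18.02 tcp [ 0.6015 -0.0568  0.0045] ang 86.81 w 0.0441 | spin 10.11 shift [ 0.1501  0.2592 -0.1755]
```

Request:
{"op": "arm_command", "data": {"steps": [[0,[0,0,-0.03],0],[0,[0,0,-0.04],0],[0,[0,0,-0.04],3],[0,[0,0,-0.04],3],[0,[0,0,-0.025],4]]}}

```text
time: 18.43
eef_pos: [0.6019, -0.057, 0.1831]
ee_rot: [0.116, 0.993, 0.0, 0.002]
wrist_force: [1.2, -1.4, -0.5]
grip_width: 0.044
grip_force: 14.9
```

Request:
{"op": "arm_command", "data": {"steps": [[0,[0.0188,0.0324,0],0],[0,[0.0188,0.0324,0],0],[0,[0.0188,0.0324,0],0],[0,[0.0188,0.0324,0],0],[0,[0.0188,0.0324,0],0]]}}

```text
time: 18.85
eef_pos: [0.5454, 0.124, 0.1788]
ee_rot: [0.115, 0.993, 0.0, 0.0]
wrist_force: [0.7, -0.1, -0.2]
grip_width: 0.044
grip_force: 14.9
```

Request:
{"op": "arm_command", "data": {"steps": [[0,[0.0188,0.0324,0],0],[0,[0.0188,0.0324,0],0],[0,[0.0188,0.0324,0],0],[0,[0,0,0],0],[0,[0,0,0],0]]}}

```text
time: 19.27
eef_pos: [0.5124, 0.2325, 0.1785]
ee_rot: [0.112, 0.994, 0.0, -0.0]
wrist_force: [-0.5, -1.3, -0.2]
grip_width: 0.044
grip_force: 14.9
```

Run:
```python
from h import *
plan(.412,.254,.07,76.7)
c=manip.capture("wrist"); save(c,"w8"); tops(c,[("layer_middle",.034),("layer_small",.185)])
```

```text
t 19.27 tcp [0.5124 0.2325 0.1785] ang 77.1 w 0.044 | spin 0.4 shift [ 0.1026 -0.0022  0.1085]
layer_middle 0.84 [317. 100.] {'rect': (415.7, 254.3), 'mom': (416.0, 254.7), 'L': 87.4, 'W': 54.2, 'a': -11.9, 'am': np.float64(-13.0)} 7497
layer_small 0.8 [315. 287.] {'rect': (498.1, 237.1), 'mom': (500.1, 236.7), 'L': 44.1, 'W': 33.6, 'a': 78.2, 'am': np.float64(77.0)} 9120
```

View pics/w8.png

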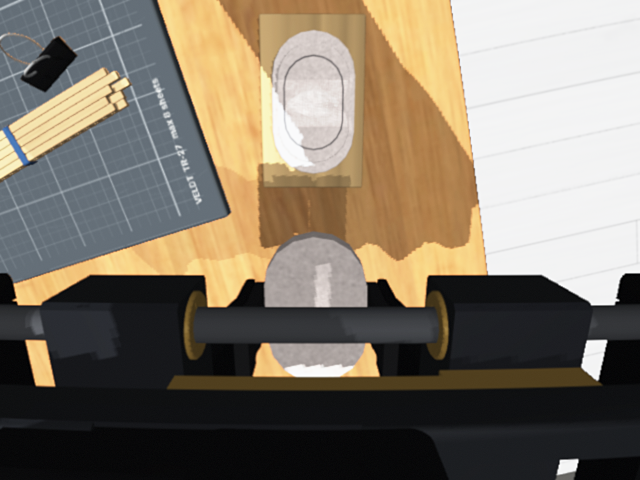

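The small layer is held squarely at (315,287) and the middle layer is at (317,100). I'm placing it.

Request:
{"op": "arm_command", "data": {"steps": [[0,[0.026,-0.001,0],0.2],[0,[0.026,-0.002,0.02],0],[0,[0.026,-0.002,0.03],0],[0,[0.0246,-0.001,0.03],0],[0,[0,0,0.025],0]]}}

```text
time: 19.83
eef_pos: [0.4086, 0.2474, 0.0721]
ee_rot: [0.116, 0.993, -0.0, -0.001]
wrist_force: [1.1, 1.0, -0.5]
grip_width: 0.0437
grip_force: 14.9
```

Request:
{"op": "arm_command", "data": {"steps": [[0,[0,0,0],0],[0,[0,0,0],0],[0,[0,0,0],0],[0,[0,0,0],0],[0,[0,0,0],0]]}}

```text
time: 20.25
eef_pos: [0.4138, 0.248, 0.0752]
ee_rot: [0.117, 0.993, 0.001, 0.001]
wrist_force: [0.9, -0.0, -0.2]
grip_width: 0.044
grip_force: 14.9
```

Run:
```python
from h import *
plan(.412,.254,.0385,77)
```

```text
t 20.25 tcp [0.4138 0.248  0.0752] ang 76.55 w 0.044 | spin -0.45 shift [0.0031 0.0054 0.0367]
```

Request:
{"op": "arm_command", "data": {"steps": [[0,[0.003,0.0055,0],-0.4],[0,[0,0,0.015],0],[0,[0,0,0.012],0],[0,[0,0,0.006],0],[0,[0,0,0],0]]}}

```text
time: 20.67
eef_pos: [0.4102, 0.2538, 0.0399]
ee_rot: [0.113, 0.994, -0.001, -0.001]
wrist_force: [-0.6, 0.3, -1.5]
grip_width: 0.0439
grip_force: 14.9
```

Request:
{"op": "arm_command", "data": {"steps": [[0,[0,0,0.002],0],[0,[0,0,0],0],[0,[0,0,0],0],[0,[0,0,0],0],[0,[0,0,0],0]]}}

```text
time: 21.08
eef_pos: [0.4109, 0.254, 0.0391]
ee_rot: [0.113, 0.994, 0.0, 0.0]
wrist_force: [-0.3, 0.4, -0.2]
grip_width: 0.0436
grip_force: 14.9
```

Run:
```python
from h import *
plan(.412,.254,.0385,77)
print(manip.get_state()["wrist_force"])
```

```text
t 21.08 tcp [0.4109 0.254  0.0391] ang 77.02 w 0.0436 | spin 0.02 shift [-0.001   0.0002  0.0006]
[-0.25941169  0.36977459 -0.15673923]
```

Now I'll release it, back off and check.

Request:
{"op": "arm_command", "data": {"steps": [[0,[-0.001,0,0.0005],0],[0,[0,0,0],0],[0.8,[0,0,0],0],[0.8,[0,0,0],0],[0.8,[0,0,0],0]]}}

```text
time: 21.5
eef_pos: [0.4117, 0.2536, 0.0383]
ee_rot: [0.113, 0.994, 0.0, 0.0]
wrist_force: [-0.5, 1.1, -0.3]
grip_width: 0.0567
grip_force: 0.0
```

Request:
{"op": "arm_command", "data": {"steps": [[0.8,[0,0,0],0],[0.8,[0,0,0],0],[0.8,[0,0,-0.02],0],[0.8,[0,0,-0.04],0],[1,[0,0,-0.04],0]]}}

```text
time: 21.92
eef_pos: [0.4108, 0.2527, 0.1386]
ee_rot: [0.113, 0.994, -0.001, -0.001]
wrist_force: [1.1, 0.5, 0.4]
grip_width: 0.0716
grip_force: 0.0
```

Request:
{"op": "arm_command", "data": {"steps": [[1,[-0.04,0,-0.04],0],[1,[-0.04,0,-0.03],0],[1,[-0.03,0,0],0],[1,[0,0,0],0],[1,[0,0,0],0]]}}

```text
time: 22.33
eef_pos: [0.5031, 0.2319, 0.1925]
ee_rot: [0.114, 0.993, -0.0, 0.0]
wrist_force: [-1.3, -0.9, 1.1]
grip_width: 0.0869
grip_force: 0.0
```

Run:
```python
from h import *
plan(.54,.183,.21,90)
c=manip.capture("wrist"); save(c,"w9"); tops(c,[("layer_middle",.034),("layer_small",.046)])
```

```text
t 22.33 tcp [0.5031 0.2319 0.1925] ang 76.89 w 0.0869 | spin -13.11 shift [-0.0369 -0.0489 -0.0175]
layer_middle 0.67 [348. 117.] {'rect': (416.0, 254.5), 'mom': (416.2, 254.6), 'L': 86.5, 'W': 54.9, 'a': -15.1, 'am': np.float64(-13.8)} 2295
layer_middle 0.45 [316. 115.] {'rect': (415.5, 254.3), 'mom': (415.3, 254.5), 'L': 68.4, 'W': 45.2, 'a': -9.9, 'am': np.float64(-9.7)} 4383
layer_small 0.73 [317. 110.] {'rect': (416.4, 254.0), 'mom': (416.4, 254.2), 'L': 66.9, 'W': 44.1, 'a': -12.2, 'am': np.float64(-11.0)} 4508
```

View pics/w9.png

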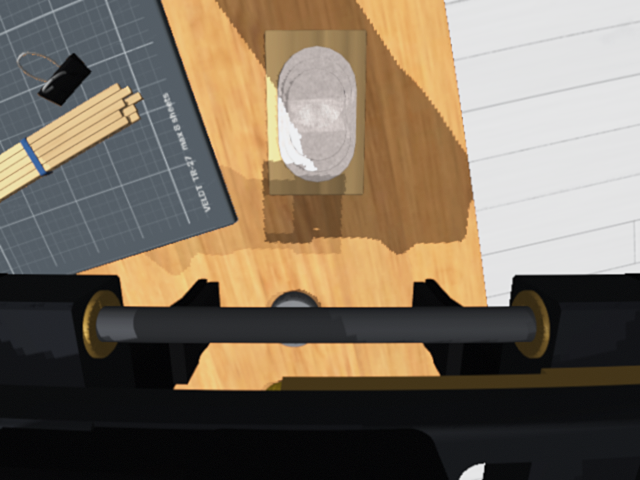

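The small layer is centred, with an even ring round (317,112). Now the weight.

Request:
{"op": "arm_command", "data": {"steps": [[1,[-0.0235,-0.02,-0.02],0],[1,[-0.0235,-0.0194,0],0],[1,[0,0,0],0],[1,[0,0,0],0],[1,[0,0,0],0]]}}

```text
time: 22.9
eef_pos: [0.538, 0.1847, 0.2122]
ee_rot: [0.113, 0.994, 0.0, -0.001]
wrist_force: [-0.3, 0.4, -0.4]
grip_width: 0.087
grip_force: 0.0
```

Run:
```python
from h import *
plan(.578,.185,.05)
c=manip.capture("wrist"); save(c,"w10"); tops(c,[("drafting_weight",.027),("drafting_weight",0)])
for z in(0,.027,.046):
  r=manip.outline_of("drafting_weight",c)[0]
  k=np.argwhere(r["pixels"]); print(k.min(0),k.max(0))
a=c["image"][150:290,240:400]; cv2.imwrite("pics/w10c.png",cv2.resize(a[...,::-1],None,fx=4,fy=4))
print(proj(c,[[.58,.185,0],[.58,.185,.046]]))
```

```text
t 22.9 tcp [0.538  0.1847 0.2122] ang 77.07 w 0.087 | spin 0.0 shift [-0.0389  0.0093  0.1622]
drafting_weight 0.88 [317. 356.] {'rect': (676.3, 159.3), 'mom': (676.7, 159.0), 'L': 48.7, 'W': 36.2, 'a': 77.1, 'am': np.float64(74.7)} 1515
drafting_weight 0.64 [334. 270.] {'rect': (586.5, 191.7), 'mom': (586.6, 191.5), 'L': 53.3, 'W': 48.3, 'a': -12.9, 'am': np.float64(-5.8)} 2259
drafting_weight 0.34 [323. 104.] {'rect': (423.3, 250.0), 'mom': (433.6, 243.8), 'L': 116.4, 'W': 80.3, 'a': -12.7, 'am': np.float64(-4.5)} 4924
drafting_weight 0.88 [317. 356.] {'rect': (691.8, 156.1), 'mom': (692.3, 155.7), 'L': 52.5, 'W': 39.1, 'a': 77.1, 'am': np.float64(74.7)} 1515
drafting_weight 0.64 [334. 270.] {'rect': (595.2, 191.0), 'mom': (595.2, 190.7), 'L': 57.4, 'W': 52.0, 'a': -12.9, 'am': np.float64(-5.8)} 2259
drafting_weight 0.34 [323. 104.] {'rect': (419.3, 253.8), 'mom': (430.4, 247.1), 'L': 125.5, 'W': 86.5, 'a': -12.7, 'am': np.float64(-4.5)} 4924
[343 296] [375 344]
[343 296] [375 344]
[343 296] [375 344]
[[323.59286607 256.74999697]
 [324.59257008 270.73315757]]
```

View pics/w10c.png

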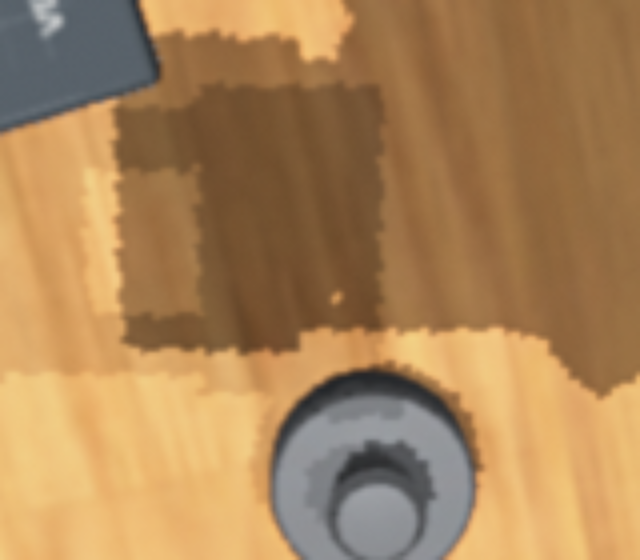

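Run:
```python
from h import *
c=manip.capture("wrist")
print(unproj(c,[334,280],.046),unproj(c,[333.5,273],.027))
plan(.583,.191,.08)
```

```text
[[0.5912499  0.19113839]] [[0.59097516 0.19159534]]
t 23.25 tcp [0.5388 0.1843 0.2127] ang 77.07 w 0.0872 | spin 0.0 shift [-0.0416  0.0164  0.1327]
```

Request:
{"op": "arm_command", "data": {"steps": [[0.6,[-0.023,0.0085,0.02],0],[0.6,[-0.0226,0.0084,0.03],0],[0.6,[0,0,0.04],0],[0.6,[0,0,0.04],0],[0.6,[0,0,0],0]], "grip_force": 30}}

```text
time: 23.67
eef_pos: [0.5827, 0.1887, 0.0748]
ee_rot: [0.113, 0.994, -0.003, -0.005]
wrist_force: [-1.6, 0.1, -0.5]
grip_width: 0.0615
grip_force: 0.0
```

Request:
{"op": "arm_command", "data": {"steps": [[0.6,[0,0,0],0],[0.6,[0,0,0],0],[0.6,[0,0,0],0],[0.6,[0,0,0],0],[0.6,[0,0,0],0]]}}

```text
time: 24.08
eef_pos: [0.5882, 0.1906, 0.0848]
ee_rot: [0.113, 0.994, 0.001, 0.001]
wrist_force: [0.5, -0.1, -0.7]
grip_width: 0.0524
grip_force: 0.0
```

Run:
```python
from h import *
plan(.587,.1905,.03)
```

```text
t 24.08 tcp [0.5882 0.1906 0.0848] ang 77.03 w 0.0524 | spin 0.0 shift [ 0.0012 -0.0003  0.0548]
```

Request:
{"op": "arm_command", "data": {"steps": [[0.6,[0.001,0,0.02],0],[0.6,[0,0,0.02],0],[0.6,[0,0,0.014],0],[0.6,[0,0,0],0],[0,[0,0,0],0]]}}

```text
time: 24.5
eef_pos: [0.5863, 0.1903, 0.0291]
ee_rot: [0.113, 0.994, -0.0, -0.0]
wrist_force: [-0.7, 0.3, 1.2]
grip_width: 0.0495
grip_force: 0.0
```

Request:
{"op": "arm_command", "data": {"steps": [[0,[0,0,0],0],[0,[0,0,0],0],[0,[0,0,0],0],[0,[0,0,0],0],[0,[0,0,0],0]]}}

```text
time: 24.92
eef_pos: [0.5867, 0.1904, 0.0293]
ee_rot: [0.113, 0.994, 0.0, 0.0]
wrist_force: [-0.3, 0.6, 3.1]
grip_width: 0.0202
grip_force: 26.8
```

Request:
{"op": "arm_command", "data": {"steps": [[0,[0,0,0],0],[0,[0,0,0],0],[0,[0,0,0],0],[0,[0,0,0],0],[0,[0,0,0],0]]}}

```text
time: 25.33
eef_pos: [0.5867, 0.1905, 0.0293]
ee_rot: [0.113, 0.994, 0.0, 0.0]
wrist_force: [-0.4, 0.2, 5.2]
grip_width: 0.0194
grip_force: 30.0
```

Run:
```python
from h import *
plan(.515,.231,.20)
```

```text
t 25.33 tcp [0.5867 0.1905 0.0293] ang 77.02 w 0.0194 | spin 0.0 shift [ 0.079   0.0233 -0.1707]
```

Run:
```python
from h import *
c=manip.capture("wrist"); save(c,"w11"); s=manip.get_state(); print(s["grip_width"],s["eef_pos"])
a=c["image"][150:400,200:440]; cv2.imwrite("pics/w11c.png",cv2.resize(a[...,::-1],None,fx=2.4,fy=2.4))
```

```text
0.020014145883404288 [0.58668434 0.19053527 0.02925424]
```

View pics/w11c.png

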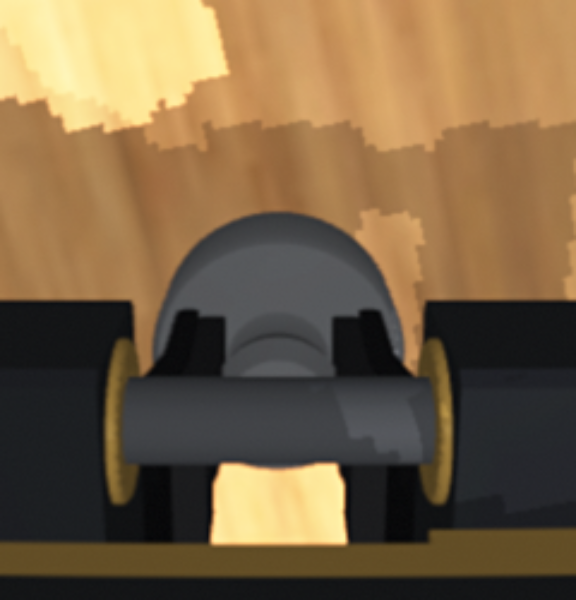

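Run:
```python
from h import *
c=manip.capture("wrist"); t=np.radians(77); xt=np.array([-np.sin(t),np.cos(t)]); p=np.array(manip.get_state()["eef_pos"][:2])
for px,z in(((316.7,238.3),0),((316.7,251.5),.027),((316.7,343.7),.027),((316.7,289),.046)):
    w=unproj(c,px,z)[0]; print(px,z,w.round(4),"along tool x from tcp",round((w-p)@xt*1000,1))
```

```text
(316.7, 238.3) 0 [0.5674 0.1973] along tool x from tcp 20.4
(316.7, 251.5) 0.027 [0.567  0.1973] along tool x from tcp 20.7
(316.7, 343.7) 0.027 [0.6109 0.1873] along tool x from tcp -24.3
(316.7, 289) 0.046 [0.5772 0.1949] along tool x from tcp 10.2
```

The weight is centred in the grip, within about 2 mm along x, so the narrow reading is just pad compliance. I'm lifting and carrying it.

Request:
{"op": "arm_command", "data": {"steps": [[0,[0,0,-0.02],0],[0,[0,0,-0.03],0],[0,[0,0,-0.04],0],[0,[0,0,-0.03],0],[0,[0,0,-0.03],0]]}}

```text
time: 25.85
eef_pos: [0.5858, 0.1899, 0.1797]
ee_rot: [0.113, 0.994, -0.0, -0.0]
wrist_force: [0.2, 0.7, -3.6]
grip_width: 0.0196
grip_force: 30.0
```

Request:
{"op": "arm_command", "data": {"steps": [[0,[0.025,0.008,-0.02],0],[0,[0.027,0.008,0],0],[0,[0.027,0.007,0],0],[0,[0,0,0],0],[0,[0,0,0],0]]}}

```text
time: 26.27
eef_pos: [0.5128, 0.2315, 0.1981]
ee_rot: [0.112, 0.994, -0.0, -0.001]
wrist_force: [-0.1, 0.6, -3.9]
grip_width: 0.02
grip_force: 30.0
```

Run:
```python
from h import *
plan(.412,.254,.12,77)
print(manip.get_state()["wrist_force"])
c=manip.capture("wrist"); save(c,"w12"); tops(c,[("layer_small",.046),("drafting_weight",.19)])
a=c["image"][0:400,120:520]; cv2.imwrite("pics/w12c.png",cv2.resize(a[...,::-1],None,fx=1.4,fy=1.4))
```

```text
t 26.27 tcp [0.5128 0.2315 0.1981] ang 77.18 w 0.02 | spin 0.18 shift [ 0.1033 -0.0007  0.0781]
[-0.08380598  0.64956187 -3.9059396 ]
layer_small 0.96 [315. 103.] {'rect': (416.6, 254.3), 'mom': (416.7, 254.4), 'L': 66.8, 'W': 44.5, 'a': -10.1, 'am': np.float64(-11.3)} 4426
drafting_weight 0.83 [315. 273.] {'rect': (504.3, 235.2), 'mom': (503.9, 235.0), 'L': 49.5, 'W': 33.5, 'a': 77.3, 'am': np.float64(77.2)} 4704
drafting_weight 0.39 [ 68. 124.] {'rect': (416.5, 141.7), 'mom': (416.3, 142.9), 'L': 83.0, 'W': 18.3, 'a': -77.0, 'am': np.float64(-75.5)} 6682
```

View pics/w12c.png

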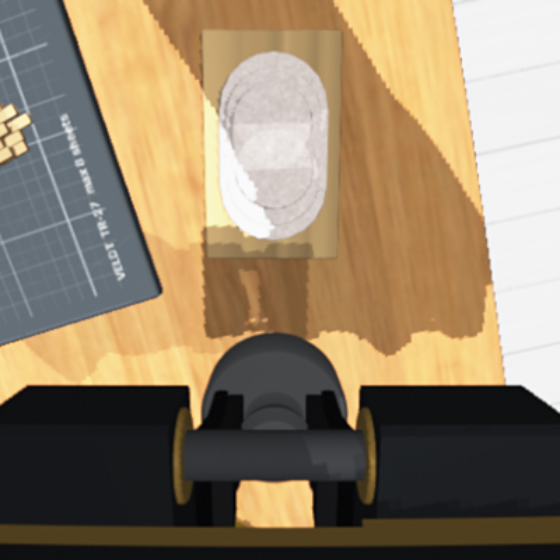

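The weight is held upright at about (275,390) in the crop, and the stack is even at (273,145). I'm placing the weight.

Request:
{"op": "arm_command", "data": {"steps": [[0,[0.026,0,0],0],[0,[0.026,0,0.01],0],[0,[0.026,0,0.02],0],[0,[0.0246,0,0.03],0],[0,[0,0,0.02],0]]}}

```text
time: 26.83
eef_pos: [0.4103, 0.254, 0.1163]
ee_rot: [0.112, 0.994, -0.001, -0.002]
wrist_force: [-0.9, -0.6, -4.1]
grip_width: 0.0199
grip_force: 30.0
```

Request:
{"op": "arm_command", "data": {"steps": [[0,[0,0,0.01],0],[0,[0,0,0],0],[0,[0,0,0],0],[0,[0,0,0],0],[0,[0,0,0],0]]}}

```text
time: 27.25
eef_pos: [0.416, 0.2536, 0.11]
ee_rot: [0.114, 0.994, 0.001, 0.001]
wrist_force: [-0.1, 0.3, -2.9]
grip_width: 0.0195
grip_force: 30.0
```

Run:
```python
from h import *
plan(.4123,.254,.0753)
```

```text
t 27.25 tcp [0.416  0.2536 0.11  ] ang 76.95 w 0.0195 | spin 0.0 shift [ 0.0037 -0.0005  0.0347]
```

Request:
{"op": "arm_command", "data": {"steps": [[0,[0.0035,0,0.01],0],[0,[0,0,0.012],0],[0,[0,0,0.008],0],[0,[0,0,0.002],0],[0,[0,0,0],0]]}}

```text
time: 27.67
eef_pos: [0.4108, 0.2541, 0.0763]
ee_rot: [0.113, 0.994, -0.0, -0.0]
wrist_force: [0.7, 0.3, -4.5]
grip_width: 0.0198
grip_force: 30.0
```

Request:
{"op": "arm_command", "data": {"steps": [[0,[0,0,0],0],[0,[0,0,0],0],[0,[0,0,0],0],[0,[0,0,0],0],[0,[0,0,0],0]]}}

```text
time: 28.08
eef_pos: [0.4113, 0.2544, 0.0769]
ee_rot: [0.113, 0.994, 0.0, 0.0]
wrist_force: [0.5, 0.5, -3.5]
grip_width: 0.0197
grip_force: 30.0
```

Run:
```python
from h import *
plan(.4123,.254,.0753)
print(manip.get_state()["wrist_force"])
```

```text
t 28.08 tcp [0.4113 0.2544 0.0769] ang 77.01 w 0.0197 | spin 0.0 shift [-0.001  -0.0001  0.0016]
[ 0.47727249  0.4779361  -3.50539539]
```

Request:
{"op": "arm_command", "data": {"steps": [[0,[-0.001,0,0.001],0],[0,[0,0,0.001],0],[0,[0,0,0],0],[0,[0,0,0],0],[0,[0,0,0],0]]}}

```text
time: 28.5
eef_pos: [0.4124, 0.2542, 0.0753]
ee_rot: [0.113, 0.994, 0.0, 0.0]
wrist_force: [-2.8, -2.2, 5.8]
grip_width: 0.0194
grip_force: 30.0
```

In contact, so I'm releasing.

Request:
{"op": "arm_command", "data": {"steps": [[0.6,[0,0,0],0],[0.6,[0,0,0],0],[0.6,[0,0,0],0],[0.6,[0,0,0],0],[0.6,[0,0,0],0]]}}

```text
time: 28.92
eef_pos: [0.4122, 0.2542, 0.0747]
ee_rot: [0.113, 0.994, 0.0, 0.0]
wrist_force: [-0.7, 0.1, -0.6]
grip_width: 0.0453
grip_force: 0.0
```

Request:
{"op": "arm_command", "data": {"steps": [[0.6,[0,0,-0.01],0],[0.6,[0,0,-0.03],0],[0.6,[0,0,-0.04],0],[0.6,[0,0,-0.04],0],[0.6,[-0.03,0,0],0]]}}

```text
time: 29.33
eef_pos: [0.4412, 0.2515, 0.2037]
ee_rot: [0.111, 0.994, 0.005, 0.003]
wrist_force: [1.3, 2.9, 1.2]
grip_width: 0.0521
grip_force: 0.0
```

Request:
{"op": "arm_command", "data": {"steps": [[0.6,[-0.04,0,0],0],[0.6,[-0.04,0,0],0],[0.6,[-0.02,0,0],0],[0.6,[0,0,0],0],[0.6,[0,0,0],0]]}}

```text
time: 29.75
eef_pos: [0.5394, 0.2242, 0.1949]
ee_rot: [0.114, 0.993, -0.0, -0.0]
wrist_force: [-0.3, 0.4, -0.5]
grip_width: 0.052
grip_force: 0.0
```

Run:
```python
from h import *
plan(.5,.2,.2)
c=manip.capture("wrist"); tops(c,[("layer_large",.022),("layer_middle",.034),("layer_small",.046),("drafting_weight",.073)])
a=c["image"][0:300,160:560]; cv2.imwrite("pics/w13c.png",cv2.resize(a[...,::-1],None,fx=2,fy=2))
```

```text
t 29.75 tcp [0.5394 0.2242 0.1949] ang 76.92 w 0.052 | spin 0.0 shift [ 0.0329 -0.0324 -0.0051]
layer_large 0.91 [286.  83.] {'rect': (415.4, 254.7), 'mom': (415.5, 254.6), 'L': 103.7, 'W': 63.8, 'a': -12.8, 'am': np.float64(-12.7)} 2113
layer_middle 0.56 [308. 110.] {'rect': (439.2, 248.1), 'mom': (445.4, 247.2), 'L': 54.7, 'W': 40.9, 'a': 72.1, 'am': np.float64(75.2)} 1956
layer_small 0.9 [317.  98.] {'rect': (440.6, 249.6), 'mom': (442.5, 248.8), 'L': 41.8, 'W': 18.4, 'a': 79.0, 'am': np.float64(78.1)} 761
layer_small 0.61 [65. 89.] {'rect': (388.7, 55.6), 'mom': (388.4, 57.4), 'L': 145.8, 'W': 34.1, 'a': -76.9, 'am': np.float64(-75.4)} 6737
drafting_weight 0.72 [283. 364.] {'rect': (637.3, 174.8), 'mom': (638.7, 175.0), 'L': 39.3, 'W': 23.3, 'a': 77.2, 'am': np.float64(75.1)} 1007
drafting_weight 0.58 [318.  60.] {'rect': (418.9, 253.9), 'mom': (418.8, 254.0), 'L': 49.7, 'W': 48.0, 'a': -13.0, 'am': np.float64(-16.4)} 4448
```

View pics/w13c.png

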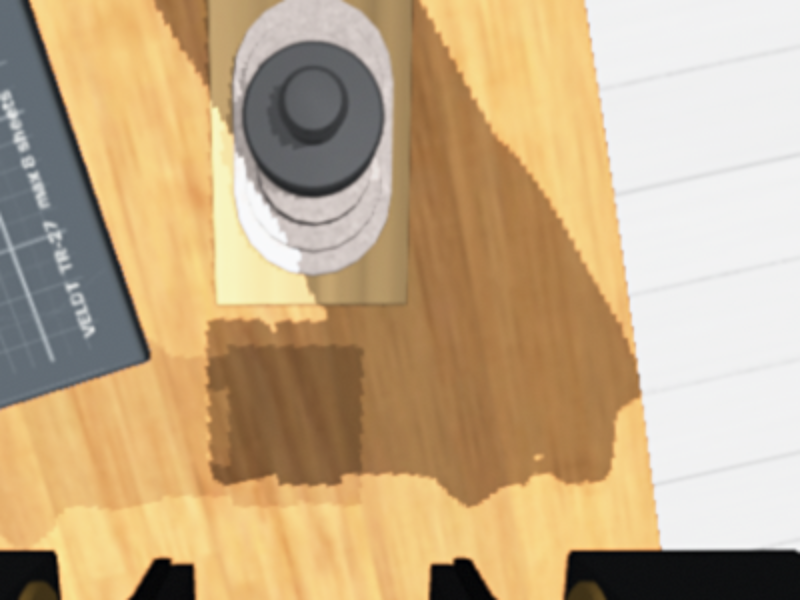

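The weight stands upright in the middle of the stack, with its body at (313,118) in the crop, about 2 mm off centre. Handing in.

```bash
python3 -c "
from rig import manip
print(manip.job_done())"
```

```text
the job is handed in; nothing more can be done
None
```

I stacked the three layers on the board, stood the steel weight upright on top, let go of everything and handed the job in at about 30 s. By the camera each piece sits within about 2 mm of the one below and the lengths line up within about 3°; the hand-in gave no verdict.

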